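# Flag the board with the missing shield

### The job

Call the inspector by pressing the red button right down and letting it come back up, then show the overhead camera the faulty board, the one of the four in the grey tray whose silver shield is missing: point straight down at the middle of its bare black chip with the fingertips two or three centimetres above it and stay there for more than two seconds, finishing while still pointing. Touch neither the boards nor the tray, leave the green button alone, and do not disturb anything else on the bench.

Things in the scene. Friction and masses are not known exactly. Their poses are not given: they have to be found in the camera images.
- bare_chip (a point): the spot to point at: centre of the top face of the bare black square chip (24 x 24 mm, in a thin brass-coloured frame 28 mm square) on board_bare. It lies 6 mm above the board's underside, 9 mm above the bench; z up.
- board_bare: the faulty board: green circuit board 50 (x) x 80 (y) x 3 mm with a black chip where the others have a silver shield, and two white connectors 26 mm long at the other end. Origin at the centre of its underside; z up; bare_chip is at (0, 15, 6) mm in its frame. Loose (about 30 g), in any of the four cells of the tray.
- board_a: green circuit board 50 (x) x 80 (y) x 3 mm like board_bare, but sound: a bright silver shield 24 x 24 mm covers its chip (top 6 mm above the underside). Loose in its tray cell. Origin at the centre of its underside, z up.
- board_b: green circuit board 50 (x) x 80 (y) x 3 mm like board_bare, but sound: a bright silver shield 24 x 24 mm covers its chip (top 6 mm above the underside). Loose in its tray cell. Origin at the centre of its underside, z up.
- board_c: green circuit board 50 (x) x 80 (y) x 3 mm like board_bare, but sound: a bright silver shield 24 x 24 mm covers its chip (top 6 mm above the underside). Loose in its tray cell. Origin at the centre of its underside, z up.
- tray: grey plastic tray, fixed, 133 (x) x 199 (y) x 14 mm high, walls, floor and dividers 3 mm, 2 x 2 cells. Origin at the centre of its underside. Cell centres at (+-32.5, +-49) mm in its frame; one board in each cell, lying roughly square with the tray.
- red_button_top (a point): centre of the top face of the red round push button (40 mm across), 57 mm above the bench when up; z up. Press it straight down with closed fingertips.
- red_button (a joint): travel of the red button in m: 0 up, 0.006 fully down. A spring returns it; about 1.5 N starts it moving and 5 N takes it fully down.
- red_pod: fixed grey box 75 x 75 x 35 mm under the red button (with a black collar 56 mm across and 12 mm high on top). Origin at the centre of its underside.
- green_button (a joint): travel of the green button, the same kind: 0 up, 0.006 fully down. Not to be pressed.
- green_pod: fixed grey box 75 x 75 x 35 mm under the green button, same form as red_pod. Origin at the centre of its underside. The red and green pods may stand in either place.
- cutters: bystander: side cutters with blue handles lying on the bench, 125 x 58 x 15 mm, jaws to +x. Origin under the middle.
- housing: bystander: open pink plastic housing 50 x 56 x 75 mm high. Origin at the centre of its underside.
- bottle: bystander: amber bottle with black cap, 48 mm across, 120 mm high. Origin at the centre of its underside.
- tape: bystander: yellow tape roll lying flat, 84 mm across, 24 mm high. Origin at the centre of its underside.
Things that resemble listed ones, but are neither listed nor needed, are in the scene too. What is shaped like the red_pod but purple or yellow is not meant.

How it is judged:
By the outcome, as a careful person would: the job done as asked, in the order asked, and still so for the second after the job is handed in, with the robot touching nothing.
It also fails if it takes over 32 s, if anything falls off the work surface, if the arm or the gripper's body presses on something with over 40 N, if the wrist force passes 120 N, or if a joint passes its speed limit or range.

### The arm

A 7-joint arm with a two-finger parallel gripper is mounted at the origin on the work surface. World frame = base frame: x ahead of the robot, y to its left, z up, the work surface at z = 0. Lengths are in mm, angles in rad, forces in N, time in s.
With the tool pointing down it reaches from about 425 to 875 mm from the base axis. Payload 4.7 kg.
Tool frame: the origin (TCP) lies between the finger pads, 19 mm behind the fingertips; this is the grasp point; z points along the fingers, y is the line along which they close (so a half turn about z gives the same grasp; the last joint's range is limited). The gripper opens to 87 mm and grips with 3 to 60 N. Pads are 19 mm wide; open, the fingers measure 117 mm over their backs; the gripper's body (75 mm by 190 mm) begins 51 mm behind the grasp point.
Start: joints at [1.145, 0.321, -0.07, 1.45, 0.023, 1.371, -0.057], TCP at [276.727, -588.172, 241.287] pointing down, gripper open.
Joint ranges: [-2.86, 2.86], [-0.3, 2.09], [-1.38, 1.24], [0.06, 2.45], [-1.56, 4.7], [0.09, 2.05], [-2.69, 2.69]. Speed limits (rad/s): [2.57, 2.57, 3.14, 3.14, 3.14, 3.14, 3.14].

### API

Orientations are given as a unit quaternion [x, y, z, w].
In Python, from bench import manip gives the robot as it stands. The module is installed in compiled form; this text tells all that it offers.
- The arm moves only by the tool send_rows, never from a script. Its arguments are lists of equal length, an entry for each row: "translation": the shift along the tool's x, y, z in cm, a list of three; "spin": the turn about the tool's z in rad; "claw": the opening, from -1 (shut) to 1 (fully open). In form: {"translation": [[dx, dy, dz], ...], "spin": [spin, ...], "claw": [claw, ...]}. A call has 1 to 12 rows; each row is the pose to reach, as a shift and turn from the pose commanded when the call began, along the tool's axes at that moment; what a row does not reach only later rows make up. A row lasts 1/12 s, in which the tool goes at most 41.7 mm and 7.16 degrees, less where a joint would pass 70% of its speed; a pose out of reach is approached as far as the arm can. A call with a gripper value outside its range is refused whole. The fingers move at their own pace and stop on an object; the grip force is fixed at half the most. Time passes only in rows, so rows that repeat a pose let the fingers close. It gives the time, the measured TCP pose, the force, the opening and the grip force at its end, in the units of the state.
- manip.get_state(): the state, without advancing time (a new reading comes with each control period).
- manip.capture(name): name is "scene" or "top"; returns (picture, depth): 480x640x3 uint8, red, green, blue; 480x640 float32, mm along the optical axis (not along the pixel's ray), 0 where there is no reading.
- manip.get_calibration(name): a dict with "intrinsics" (3x3 intrinsics, pixels), "D" ([k1, k2, p1, p2, k3] as OpenCV has them; the pictures are not rectified), "camera_from_world" (4x4, takes a point from world to camera coordinates). Camera axes: x right, y down, z forward; pixel columns grow to the right and rows downward; lengths in mm; the calibration is good to about 2 mm. A picture is of the moment at which its call begins. get_calibration takes no time and is no camera call.
- manip.sign_off(): hands the job in; it is judged then, once.
Trained networks look in the newest picture that a camera, given by its name, has taken for a name from the list of things; names that differ only in an ending like _2 or _b are one class to them, and where a whole thing is asked for, a point or a joint stands for the part that bears it (a point fixed in the world has none). Each returns a list of dicts, best first, with "score" (0 to 1); they miss things now and then, are a little off and sometimes report something else, mostly with a low value. They report only what shows in the picture. A call takes as long as a camera call. They do not tell look-alikes from the thing itself.
- manip.regions_of(name, camera): "mask" (480x640 bool, what is visible of it).
- manip.place_of(name, camera): "centre" ([x, y, z] in mm, in world coordinates, good to about 4 mm: a listed point, or the origin of a listed thing).
The state is a dict: "clock": time; "joints": joint angles; "joint_vel": joint speeds; "tau": joint torques, N m; "tcp_pos": TCP position; "ee_rot": TCP orientation; "ft_force": force on the tool from outside, world axes, zero at the start; "wrist_torque": the same for the moment, N m; "grip_width": opening from 0.0 (shut) to 1.0 (fully open); "gripper_force": force on a finger pad.
Only numpy, scipy, OpenCV 4.12 (cv2) and the standard library are available. Lean on these libraries where they do the work, as an engineer would, in place of code of your own. Each camera call takes 0.05 s, during which the arm holds its last target. There are 200 camera calls.

## Working session

There is one attempt and no reset: what is moved stays moved. The work goes in short steps, Python scripts to look and compute and a tool call to move; the robot and the scene stay as the last step left them, time stands still between calls to the robot, and variables do not carry over. Pictures are saved under pics/ and viewed, at most 10 in all, crops included, and the job is handed in when it is done.

Besides the shell and the picture viewer there is one more tool, called after ">>>" as name(argument=value, ...), one argument or row to a line, values as JSON. send_rows: Moves the arm, as the interface text tells. Its arguments: {"type":"object","properties":{"translation":{"type":"array","items":{"type":"array","items":{"type":"number"}}},"spin":{"type":"array","items":{"type":"number"}},"claw":{"type":"array","items":{"type":"number"}}},"required":["translation","spin","claw"]}

```bash
mkdir -p pics
cat > h.py <<'E'
import numpy as np, cv2
from bench import manip
def proj(cam,P):
    c=manip.get_calibration(cam);T=np.array(c["camera_from_world"])
    r,_=cv2.Rodrigues(T[:3,:3]);return cv2.projectPoints(np.float64(P).reshape(-1,1,3),r,T[:3,3],np.array(c["intrinsics"]),np.array(c["D"],float))[0].reshape(-1,2)
def onplane(cam,uv,z):
    c=manip.get_calibration(cam);T=np.array(c["camera_from_world"])
    n=cv2.undistortPoints(np.float64(uv).reshape(-1,1,2),np.array(c["intrinsics"]),np.array(c["D"],float)).reshape(-1,2)
    d=np.c_[n,np.ones(len(n))]@T[:3,:3];o=-T[:3,:3].T@T[:3,3]
    return o+d*((z-o[2])/d[:,2])[:,None]
def save(n,im): cv2.imwrite(f"pics/{n}.png",im[:,:,::-1])
E
python3 - <<'E'
from h import *
for c in("top","scene"):
    im,d=manip.capture(c);save(c,im);np.save(c+"_d.npy",d)
    for n in("bare_chip","red_button_top","green_pod","red_pod","tray","board_bare","housing","bottle","cutters","tape"):
        for r in manip.place_of(n,c)[:4]:
            p=np.array(r["centre"]);print(c,n,p.round(),proj(c,p)[0].round(),round(r["score"],2))
s=manip.get_state();print(s["tcp_pos"],s["ee_rot"],s["clock"],s["ft_force"])
E
```

```text
top bare_chip [484. 233.   7.] [232. 250.] 0.79
top red_button_top [ 468. -281.   54.] [453. 259.] 0.79
top red_button_top [ 418. -408.   59.] [510. 281.] 0.66
top red_button_top [ 324. -255.   57.] [443. 322.] 0.61
top red_button_top [ 221. -375.   60.] [498. 370.] 0.5
top green_pod [ 614. -252.   -2.] [435. 203.] 0.89
top green_pod [512. 126.   0.] [278. 240.] 0.55
top red_pod [ 422. -411.   -2.] [503. 282.] 0.76
top red_pod [ 215. -371.    0.] [489. 371.] 0.73
top red_pod [ 474. -280.   -1.] [448. 260.] 0.7
top red_pod [ 326. -246.    2.] [435. 322.] 0.61
top board_bare [487. 220.   3.] [238. 249.] 0.64
top housing [ 768. -155.    3.] [395. 141.] 0.95
top bottle [747.  31.   2.] [320. 147.] 0.89
top cutters [ 455. -114.   -3.] [378. 266.] 0.78
top tape [548. 395.   3.] [166. 222.] 0.72
scene bare_chip [484. 239.  10.] [387. 247.] 0.51
scene red_button_top [ 472. -280.   55.] [222. 286.] 0.65
scene red_button_top [ 421. -408.   58.] [166. 291.] 0.63
scene red_button_top [ 328. -250.   57.] [215. 256.] 0.49
scene red_button_top [ 219. -373.   55.] [161. 252.] 0.44
scene green_pod [ 613. -257.    0.] [254. 332.] 0.86
scene red_pod [ 419. -406.   -2.] [171. 309.] 0.96
scene red_pod [ 221. -372.    2.] [165. 267.] 0.88
scene red_pod [ 471. -277.    3.] [225. 302.] 0.82
scene red_pod [ 325. -248.    2.] [217. 272.] 0.65
scene tray [528. 183.   0.] [381. 261.] 0.66
scene tray [ 474. -276.    1.] [226. 303.] 0.52
scene tray [486. 222.   3.] [383. 251.] 0.46
scene board_bare [486. 218.   3.] [382. 251.] 0.57
scene housing [ 767. -159.   -1.] [321. 357.] 0.9
scene bottle [748.  28.  -2.] [383. 323.] 0.75
scene tape [547. 397.  -1.] [440. 245.] 0.82
[ 276.73371268 -588.1731688   241.30184797] [9.75920514e-01 2.18126448e-01 6.81110704e-06 5.96166937e-05] 1.1 [-0.36851895 -0.36548169  0.32489212]
```

View pics/top.png

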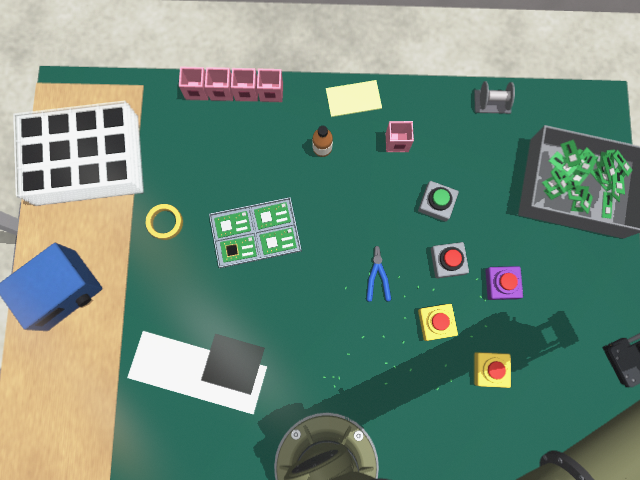

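View pics/scene.png

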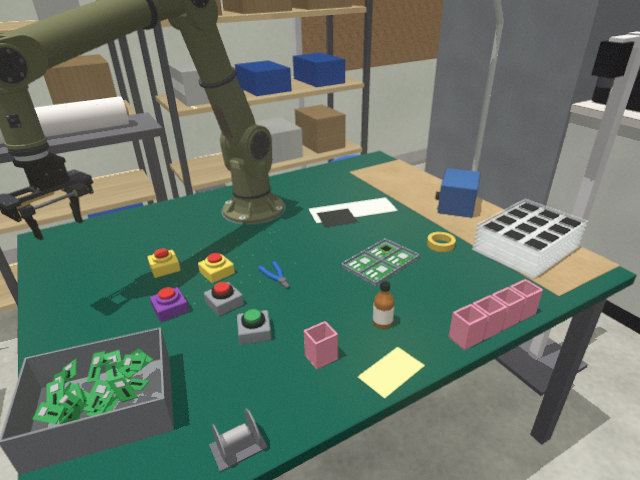

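Red buttons in the top picture: grey pod (453,259), purple (508,282), yellow (440,322) and yellow (496,370). I choose the one on the grey pod with the black collar. Boards: the chip at (232,250) is the only dark one; the silver ones are at about (226,226), (266,216) and (272,242). I'll check both choices in a close crop.

Run:
```python
from h import *
im=cv2.imread("pics/top.png")
a=cv2.resize(im[205:270,205:305],(800,520),interpolation=cv2.INTER_CUBIC)[:, :]
b=cv2.resize(im[230:290,415:490],(640,512),interpolation=cv2.INTER_CUBIC)
cv2.imwrite("pics/crop.png",np.hstack([cv2.resize(a,(400,260)),cv2.resize(b,(325,260))]))
g=cv2.cvtColor(im,cv2.COLOR_BGR2HSV)
sub=im[238:263,220:245].max(2)<60
n,l,st,ce=cv2.connectedComponentsWithStats(sub.astype(np.uint8));print(st[1:],ce[1:]+[220,238])
i=1+st[1:,4].argmax();uv=ce[i]+[220,238];print("chip",onplane("top",uv,9))
for cam,(u,v) in(("top",(453,259)),("scene",(222,288))):
    s=cv2.cvtColor(cv2.imread(f"pics/{cam}.png"),cv2.COLOR_BGR2HSV)
    m=((s[...,0]<8)|(s[...,0]>172))&(s[...,1]>140)&(s[...,2]>120)
    n,l,st,ce=cv2.connectedComponentsWithStats(m.astype(np.uint8))
    k=l[v,u];print(cam,"red",st[k],ce[k],onplane(cam,ce[k],56))
R=manip.get_state()["ee_rot"]
from scipy.spatial.transform import Rotation as Q
print(Q.from_quat(R).as_matrix().round(3))
```

```text
[[ 7  8 10 10 81]] [[231.49382716 249.92592593]]
chip [[483.90594944 234.51595832   9.        ]]
top red [444 250  18  17 234] [452.81196581 257.58119658] [[ 470.15259285 -279.48441176   56.        ]]
scene red [214 282  16  12 146] [221.16438356 287.43835616] [[ 476.06149575 -282.57001757   56.        ]]
[[ 0.905  0.426  0.   ]
 [ 0.426 -0.905 -0.   ]
 [-0.     0.    -1.   ]]
```

View pics/crop.png

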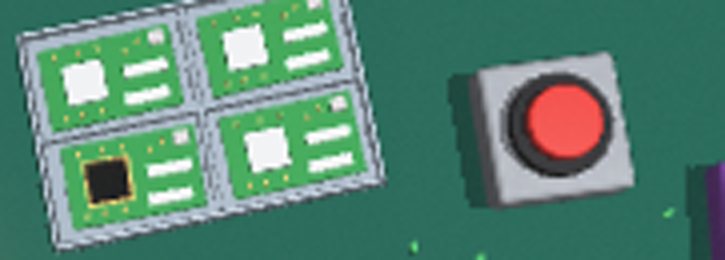

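The crop confirms both choices: the black chip in its brass frame is in the lower-left cell, and the red button sits on a grey pod with a black collar. Next I move above the red button with the fingers shut.

>>> send_rows(
  translation=[
    [1,-0.6,0.2],
    [3,-1.9,0.7],
    [6,-3.8,1.8],
    [9.2,-5.8,3],
    [12.5,-7.9,4.5],
    [16,-10.2,6],
    [19.5,-12.4,7.5],
    [22.8,-14.5,9],
    [25.7,-16.3,10],
    [28.2,-17.9,11],
    [30,-19,11.7],
    [30.7,-19.5,12],
  ],
  spin=[0,0,0,0,0,0,0,0,0,0,0,0],
  claw=[-1,-1,-1,-1,-1,-1,-1,-1,-1,-1,-1,-1],
)

```text
clock: 2.1
tcp_pos: [473.3, -275.6, 120.2]
ee_rot: [0.975, 0.221, 0.0, -0.001]
ft_force: [-0.9, -0.2, -0.1]
grip_width: 0.17
gripper_force: 0.0
```

>>> send_rows(
  translation=[
    [0,0,0],
    [0,0,0],
    [0,0,0.3],
    [0,0,0.6],
  ],
  spin=[0,0,0,0],
  claw=[-1,-1,-1,-1],
)

```text
clock: 2.43
tcp_pos: [470.8, -283.4, 115.8]
ee_rot: [0.976, 0.216, 0.0, 0.001]
ft_force: [-0.5, -0.1, 0.3]
grip_width: 0.009
gripper_force: 0.0
```

Run:
```python
from h import *
s=manip.get_state();print(s["tcp_pos"],s["ee_rot"],s["clock"],s["ft_force"],s["grip_width"])
im,_=manip.capture("scene")
cv2.imwrite("pics/c2.png",cv2.resize(im[150:350,130:330,::-1],(600,600)))
```

```text
[ 470.7720785  -283.35765688  115.76581726] [9.76290045e-01 2.16464664e-01 1.83432941e-04 8.74096703e-04] 2.4333 [-0.52314578 -0.05465605  0.2524689 ] 0.008944123493443187
```

View pics/c2.png

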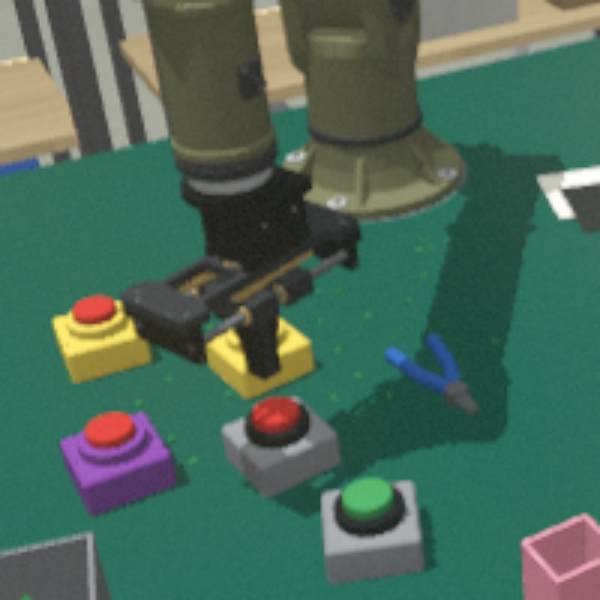

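The shut fingertips are at crop pixel (262,370), above the grey pod's red button at (275,415), and clear of the other pods. I'll descend in stages while watching the force.

>>> send_rows(
  translation=[
    [0.1,0,0.6],
    [0.1,0,1.5],
    [0.1,0,2.5],
    [0.1,0,3.2],
    [0.1,0,3.6],
    [0.1,0,3.6],
    [0.1,0,3.9],
    [0.1,0,4.2],
    [0.1,0,4.4],
    [0.1,0,4.5],
    [0.1,0,4.5],
  ],
  spin=[0,0,0,0,0,0,0,0,0,0,0],
  claw=[-1,-1,-1,-1,-1,-1,-1,-1,-1,-1,-1],
)

```text
clock: 3.4
tcp_pos: [472.7, -280.7, 70.7]
ee_rot: [0.976, 0.218, 0.0, 0.0]
ft_force: [-1.3, 0.6, 5.0]
grip_width: 0.007
gripper_force: 2.2
```

Force is 5 N at 70.7 mm, so it is near the bottom. I'll push a little further to be sure.

>>> send_rows(
  translation=[
    [0,0,0.1],
    [0,0,0.2],
    [0,0,0.2],
    [0,0,0.2],
  ],
  spin=[0,0,0,0],
  claw=[-1,-1,-1,-1],
)

```text
clock: 3.73
tcp_pos: [472.8, -280.7, 70.0]
ee_rot: [0.976, 0.218, 0.0, 0.0]
ft_force: [-3.7, 1.4, 12.9]
grip_width: 0.006
gripper_force: 6.3
```

The button is on its stop at 12.9 N. Now I lift straight up.

>>> send_rows(
  translation=[
    [0,0,-0.5],
    [0,0,-1.2],
    [0,0,-2.2],
    [0,0,-3.5],
    [0,0,-5],
    [0,0,-6],
    [0,0,-6.5],
  ],
  spin=[0,0,0,0,0,0,0],
  claw=[-1,-1,-1,-1,-1,-1,-1],
)

```text
clock: 4.32
tcp_pos: [473.1, -281.1, 135.1]
ee_rot: [0.976, 0.218, 0.001, 0.001]
ft_force: [1.0, 0.3, 0.0]
grip_width: 0.006
gripper_force: 0.0
```

>>> send_rows(
  translation=[
    [0.5,-1,-0.2],
    [1.5,-3,-0.3],
    [3,-6,-0.5],
    [4.5,-9,-0.5],
    [6.1,-12.2,-0.5],
    [7.7,-15.5,-0.5],
    [9.3,-18.7,-0.5],
    [10.9,-21.9,-0.5],
    [12.5,-25.1,-0.5],
    [13.8,-27.7,-0.5],
    [14.7,-29.5,-0.5],
    [15,-30.1,-0.5],
  ],
  spin=[0,0,0,0,0,0,0,0,0,0,0,0],
  claw=[-1,-1,-1,-1,-1,-1,-1,-1,-1,-1,-1,-1],
)

```text
clock: 5.32
tcp_pos: [478.7, 60.4, 137.8]
ee_rot: [0.975, 0.221, -0.0, -0.001]
ft_force: [-0.6, -0.7, -0.9]
grip_width: 0.007
gripper_force: 0.0
```

Run:
```python
from h import *
from scipy.spatial.transform import Rotation as Q
s=manip.get_state();print(s["tcp_pos"],s["clock"],s["joint_vel"])
for c in("top","scene"):
    im,d=manip.capture(c);save(c+"3",im)
    for n in("bare_chip","red_button_top"):
        for r in manip.place_of(n,c)[:1]:print(c,n,np.round(r["centre"]),proj(c,r["centre"])[0].round(),r["score"])
    g=cv2.imread(f"pics/{c}3.png");u,v=proj(c,[484,234.5,9])[0].astype(int);w=12 if c=="top" else 10
    m=(g[v-w:v+w,u-w:u+w].max(2)<60).astype(np.uint8)
    n,l,st,ce=cv2.connectedComponentsWithStats(m);print(u,v,st[1:].tolist(),[onplane(c,e+[u-w,v-w],9)[0].round(1) for e in ce[1:]])
s=manip.get_state();print(s["tcp_pos"]);R=Q.from_quat(s["ee_rot"]).as_matrix();print(R.T@(np.array([484,235,53])-s["tcp_pos"]))
a=cv2.imread("pics/top3.png")[200:280,190:310];b=cv2.imread("pics/scene3.png")[215:295,325:445]
cv2.imwrite("pics/c3.png",np.vstack([cv2.resize(x,(450,300),interpolation=cv2.INTER_CUBIC) for x in(a,b)]))
```

```text
[478.68009156  60.39604382 137.76737026] 5.3167 [-0.06589834  0.03037773 -0.01534828 -0.0261062   0.05318411  0.01022469
 -0.13354982]
top bare_chip [482. 235.  11.] [231. 251.] 0.56
top red_button_top [ 326. -254.   58.] [443. 321.] 0.59
231 249 [[8, 8, 10, 11, 88]] [array([484.7, 234.6,   9. ])]
scene bare_chip [743.  27.  -1.] [382. 322.] 0.58
scene red_button_top [ 471. -281.   56.] [221. 286.] 0.66
385 247 [[6, 9, 10, 5, 26]] [array([485.6, 231.4,   9. ])]
[479.82884619  53.61780131 137.90116943]
[  80.58222447 -162.62031723   84.77173243]
```

View pics/c3.png

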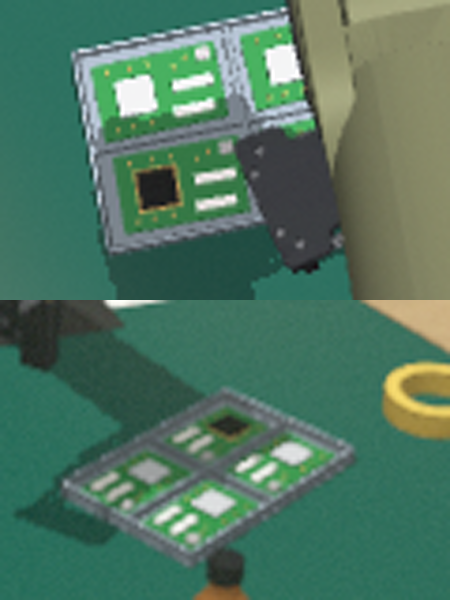

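The board is undisturbed and its black chip is visible at top (231,249), where both cameras place it at about (484.6, 234). I'll approach from above, staying high and then going down.

>>> send_rows(
  translation=[
    [0.7,-1.4,0],
    [2.1,-4.2,0],
    [3.7,-7.4,0],
    [5.3,-10.6,0],
    [6.7,-13.4,0],
    [7.6,-15.2,0],
    [8.1,-16.1,0.5],
    [8.1,-16.1,2],
    [8.1,-16.1,4],
    [8.1,-16.1,6],
    [8.1,-16.1,7],
    [8.1,-16.1,7.5],
  ],
  spin=[0,0,0,0,0,0,0,0,0,0,0,0],
  claw=[-1,-1,-1,-1,-1,-1,-1,-1,-1,-1,-1,-1],
)

```text
clock: 6.62
tcp_pos: [484.1, 233.9, 61.4]
ee_rot: [0.976, 0.217, -0.002, 0.0]
ft_force: [0.2, -0.5, 1.1]
grip_width: 0.004
gripper_force: 0.0
```

Run:
```python
from h import *
from scipy.spatial.transform import Rotation as Q
for c in("top","scene"):
    im,d=manip.capture(c);save(c+"4",im)
s=manip.get_state();print(s["clock"],s["tcp_pos"],s["ee_rot"],s["ft_force"]);R=Q.from_quat(s["ee_rot"]).as_matrix();print(R.T@(np.array([484.6,234,53])-s["tcp_pos"]))
b=cv2.imread("pics/scene4.png")[190:290,320:450]
print(proj("scene",[s["tcp_pos"]+R[:,2]*19,[484.6,234,9]]))
a=cv2.imread("pics/top4.png")[200:300,180:310]
cv2.imwrite("pics/c4.png",np.hstack([cv2.resize(x,(390,300),interpolation=cv2.INTER_CUBIC) for x in(a,b)]))
```

```text
6.7167 [484.63848181 234.79484985  62.59763198] [ 9.76065771e-01  2.17474144e-01 -7.64551069e-04  1.52933741e-04] [ 0.22027266 -0.54238295  0.37550296]
[-0.35732273  0.70365421  9.59817681]
[[386.84043864 237.83308599]
 [385.98334899 247.62370894]]
```

View pics/c4.png

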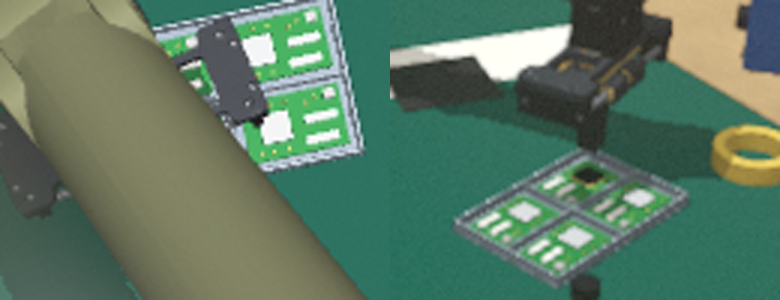

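In the scene view the tip is at crop pixel (590,147), directly over the chip at (592,175). I'll go down 0.95 cm and hold.

>>> send_rows(
  translation=[
    [0,0.1,0.3],
    [0,0.1,0.7],
    [0,0.1,0.95],
    [0,0.1,0.95],
    [0,0.1,0.95],
    [0,0.1,0.95],
    [0,0.1,0.95],
    [0,0.1,0.95],
    [0,0.1,0.95],
    [0,0.1,0.95],
    [0,0.1,0.95],
    [0,0.1,0.95],
  ],
  spin=[0,0,0,0,0,0,0,0,0,0,0,0],
  claw=[-1,-1,-1,-1,-1,-1,-1,-1,-1,-1,-1,-1],
)

```text
clock: 7.72
tcp_pos: [485.2, 234.9, 53.7]
ee_rot: [0.976, 0.218, 0.0, 0.0]
ft_force: [-0.1, -1.2, 0.1]
grip_width: 0.005
gripper_force: 0.0
```

>>> send_rows(
  translation=[
    [0,0,0],
    [0,0,0],
    [0,0,0],
    [0,0,0],
    [0,0,0],
    [0,0,0],
    [0,0,0],
    [0,0,0],
    [0,0,0],
    [0,0,0],
    [0,0,0],
    [0,0,0],
  ],
  spin=[0,0,0,0,0,0,0,0,0,0,0,0],
  claw=[-1,-1,-1,-1,-1,-1,-1,-1,-1,-1,-1,-1],
)

```text
clock: 8.72
tcp_pos: [485.1, 234.9, 53.7]
ee_rot: [0.976, 0.218, -0.0, 0.0]
ft_force: [-0.0, 0.2, 0.1]
grip_width: 0.003
gripper_force: 0.0
```

>>> send_rows(
  translation=[
    [0,0,0],
    [0,0,0],
    [0,0,0],
    [0,0,0],
    [0,0,0],
    [0,0,0],
    [0,0,0],
    [0,0,0],
    [0,0,0],
    [0,0,0],
    [0,0,0],
    [0,0,0],
  ],
  spin=[0,0,0,0,0,0,0,0,0,0,0,0],
  claw=[-1,-1,-1,-1,-1,-1,-1,-1,-1,-1,-1,-1],
)

```text
clock: 9.72
tcp_pos: [485.1, 234.9, 53.7]
ee_rot: [0.976, 0.218, -0.0, 0.0]
ft_force: [0.4, -0.1, 0.1]
grip_width: 0.004
gripper_force: 0.0
```

>>> send_rows(
  translation=[
    [0,0,0],
    [0,0,0],
    [0,0,0],
    [0,0,0],
    [0,0,0],
    [0,0,0],
    [0,0,0],
    [0,0,0],
  ],
  spin=[0,0,0,0,0,0,0,0],
  claw=[-1,-1,-1,-1,-1,-1,-1,-1],
)

```text
clock: 10.38
tcp_pos: [485.1, 234.9, 53.7]
ee_rot: [0.976, 0.218, 0.0, 0.0]
ft_force: [-0.1, -0.8, 0.5]
grip_width: 0.009
gripper_force: 0.0
```

The tip has held steady 25.7 mm above the chip for about 3 s, so I'm handing in.

```bash
python3 -c "
from bench import manip
print(manip.sign_off())"
```

```text
the job is handed in; nothing more can be done
None
```

I pressed the red button on the grey pod down to its stop and lifted clear so its spring could raise it, then held the fingertips about 26 mm above the bare chip for about 3 s; the job was handed in, still pointing, at 10.4 s.

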